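# Fit the second gas-trap cradle to the strut rail and lay the trap in

### The job

Fit the loose black cradle to the strut rail on the longer free side of the one already there, about 68 mm from it centre to centre: drop its nut lengthwise through the slot, press it down gently against its spring, give it a quarter turn clockwise so that the nut's ends go under the lips, and let the spring draw it up until the lips sit in the nut's grooves. Then lay the gas trap gently along the rail with its barrel down in both cradles, between its end caps. The rail may sit up to 11 mm to either side of the middle of its plate, so feel for the slot, do not push or pull on nut, rail or trap with more than 30 N, and leave the other things on the bench where they are.

Things in the scene. Friction and masses are not known exactly. Their poses are not given: they have to be found in the camera images.
- plate: Aluminium plate fixed to the bench, 90 x 296 x 10 mm; origin: centre of its underside, y along the rail. The strut rail on it is 41 mm wide, 220 long, top 51 mm above the plate's underside, parallel to plate y. It is clamped through slots in its feet: its centre line lies unmeasured, up to 11 mm either way along plate x; it stays put under 30 N. The first cradle is at plate y = -34 mm.
- place (a point): Place for the second cradle: on the plate's centre line at plate y = +34 mm (10 mm more or less will do), level with the rail's top; axes as the plate's. The true slot is up to 11 mm off along x. The slot is 22 mm wide, open upward along the whole rail; its lips are 2.5 mm thick and turned down 7.5 mm; inside, the channel is 36 mm wide and 38.5 mm deep below the rail's top.
- cradle_mid (a point): Middle of the loose cradle's black block, on its upright axis, 43 mm above the underside of its nut, on which it stands; 0.15 kg. z up, y along the open trough, x along the nut. The block is 44 mm along x, 20 along y, from 14 mm below this point to 13 mm above it: grip it firmly across the 44 mm, fingertips not below the block. Caught in the rail, this point is 78.5 mm above the plate's underside.
- nut (a point): Centre of the underside of the loose cradle's steel nut, axes as cradle_mid. The nut is 34 mm along x, 20 along y, 11.5 thick with 3.5 mm deep grooves on top, bevelled 0.8 mm below. With x along the rail it passes the slot with 1 mm to spare on either side; else it stops on the rail's top. Two corners are rounded: under the lips it turns clockwise (from above) only, and stops just past 90 degrees.
- collar_foot (a point): On the same axis, where the underside of the loose cradle's sprung grey collar (40 x 40 x 3 mm) is when free, 13 mm above the nut's underside. With the nut in the slot it rests on the rail; the spring then resists with 4 N plus 0.9 N per mm (pressed slowly), solid after 10 mm (13 N). Pressed 6 to 10 mm (9.4 to 13 N) the nut is below the lips and can turn; let go, it rises slowly till the lips fill its grooves.
- trap_mid (a point): Centre of the gas trap, on its axis, 16 mm above its underside; it lies on the bench. y along its length of 168 mm, z up; 0.28 kg. Green barrel 30 mm across and 100 long, between two end caps 34 mm across and 16 long, brass ends beyond. Lying in both cradles this point is about 87.5 mm above the plate's underside, over the rail's centre line, half-way between the cradles; either way round.
- brass_union: Brass tube union, 22 x 39 x 19 mm, on the bench; a bystander. Origin at the middle of the underside.
- tube_cutter: Small red tube cutter, 32 x 58 x 20 mm, on the bench; a bystander. Origin at the middle of the underside.
Things that resemble listed ones, but are neither listed nor needed, are in the scene too. What is shaped like the part that bears cradle_mid but orange is not meant.

How it is judged:
By the outcome, as a careful person would: the job done as asked, in the order asked, and still so for the second after the job is handed in, with the robot touching nothing.
It also fails if it takes over 72 s, if anything falls off the work surface, if the arm or the gripper's body presses on something with over 40 N, if the wrist force passes 120 N, or if a joint passes its speed limit or range.

### The arm

A 7-joint arm with a two-finger parallel gripper is mounted at the origin on a cart in front of the work surface, level with it; the furniture and walls round the work are solid. World frame = base frame: x ahead of the robot, y to its left, z up, the work surface at z = 0. Lengths are in m, angles in rad, forces in N, time in s.
With the tool pointing down it reaches from about 0.35 to 0.9 m from the base axis. Payload 7.2 kg.
Tool frame: the origin (TCP) lies midway between the tips of the shut fingers; the grasp point (between the pads) lies 19 mm behind it; z points along the fingers, y is the line along which they close (so a half turn about z gives the same grasp; the last joint's range is limited). The gripper opens to 85 mm and grips with 20 to 120 N. Pads are 22 mm wide; open, the fingers measure 114 mm over their backs; the gripper's body (76 mm by 85 mm) begins 54 mm behind the grasp point. The pads swing forward as they close: fully open they stand 13 mm farther back than shut.
Start: joints at [1.089, 0.411, -0.013, 1.596, 0.006, 1.134, -0.082], TCP at [0.251, -0.572, 0.231] pointing down, gripper open.
Joint ranges: [-2.95, 2.95], [-0.29, 1.99], [-1.47, 1.44], [0.14, 2.54], [-1.03, 4.17], [0.13, 1.85], [-2.86, 2.86]. Speed limits (rad/s): [2.39, 2.39, 3.01, 3.01, 3.14, 3.14, 3.14].

### API

Orientations are given as a rotation vector (axis times angle).
In Python, from plant import * gives the robot as it stands.
- The arm moves only by the shell command python3 -m creep 'ROWS' [FORCE]. ROWS is JSON, a list of rows, each an object of numbers: "dx", "dy", "dz": the shift along the tool's x, y, z scaled (see below); "wx", "wy", "wz": the turn, a rotation vector about the tool's x, y, z scaled (see below); "fingers": the opening, from 0 (shut) to 1 (fully open). A call has exactly 10 rows; each row is the pose to reach, as a shift and turn from the pose commanded when the call began, along the tool's axes at that moment; what a row does not reach only later rows make up. The controller multiplies each number of a shift by 0.2 m and each number of a turn by 60 degrees. A row lasts 1/10 s, in which the tool goes at most 50 mm and 8.59 degrees, less where a joint would pass 70% of its speed; a pose out of reach is approached as far as the arm can. A call with a number of a shift or a turn outside -1 to 1 is refused whole. A call with a gripper value outside its range is refused whole. The fingers move at their own pace and stop on an object; FORCE is the grip in N (left out, the last holds). Time passes only in rows, so rows that repeat a pose let the fingers close, or fill a call up. It gives the time, the measured TCP pose, the force, the opening and the grip force at its end, in the units of the state.
- read_state(): the state, without advancing time (a new reading comes with each control period).
- get_image(name): name is "scene" or "top" or "wrist"; returns the picture (400x640x3 uint8, red, green, blue); there is no depth.
- get_calibration(name): a dict with "vfov" (degrees; the focal length in pixels is half the picture's height over the tangent of half this angle, whatever the lens; pixels are square), "cx", "cy" (the principal point, pixels), "k1" (the pictures are not rectified: a ray, as slopes to the right and down, at radius r is drawn at 1 + k1 r^2 times it, then the intrinsics apply), "position" and "rotation" of the camera in the world. Camera axes: x right, y up, looking along -z (the intrinsics and any distortion apply to the point x, -y, -z); pixel columns grow to the right and rows downward; lengths in m; the calibration is good to about 2 mm. A picture is of the moment at which its call begins: read the wrist's pose just before it. get_calibration takes no time and is no camera call; for the wrist camera it gives the pose at the moment of the call.
- close_job(): hands the job in; it is judged then, once.
The state is a dict: "time_s": time; "joint_pos": joint angles; "joint_vel": joint speeds; "tau": joint torques, N m; "tool_pos": TCP position; "orientation": TCP orientation; "force": force on the tool from outside, world axes, zero at the start; "wrist_torque": the same for the moment, N m; "width": finger opening in m; "grasp_force": force on a finger pad.
Only numpy, scipy, OpenCV 4.12 (cv2) and the standard library are available. Lean on these libraries where they do the work, as an engineer would, in place of code of your own. Each camera call takes 0.05 s, during which the arm holds its last target. There are 200 camera calls.

## Working session

There is one attempt and no reset: what is moved stays moved. The work goes in short steps, Python scripts to look and compute and a shell command to move; the robot and the scene stay as the last step left them, time stands still between calls to the robot, and variables do not carry over. Pictures are saved under pics/ and viewed, at most 10 in all, crops included, and the job is handed in when it is done.

```bash
ls; mkdir -p pics; cat > h.py <<'E'
from plant import *
import numpy as np, cv2
from scipy.spatial.transform import Rotation as R
def cal(n):
    c=get_calibration(n); f=200/np.tan(np.radians(c["vfov"]/2)); return c,f
def snap(n,fn,crop=None,scale=1):
    im=get_image(n); cv2.imwrite('pics/full_'+fn,im[:,:,::-1]); 
    if crop: im=im[crop[1]:crop[3],crop[0]:crop[2]]
    im=cv2.resize(im,None,fx=scale,fy=scale,interpolation=cv2.INTER_CUBIC)
    cv2.imwrite('pics/'+fn,im[:,:,::-1])
def rot(c):
    r=np.array(c["rotation"],float); return r if r.shape==(3,3) else R.from_rotvec(r).as_matrix()
def ray(c,u,v):
    f=200/np.tan(np.radians(c["vfov"]/2)); d=np.array([(u-c["cx"])/f,(v-c["cy"])/f]); s=d.copy()
    for _ in range(30): s=d/(1+c["k1"]*(s@s))
    return rot(c)@np.array([s[0],-s[1],-1])
def at(c,u,v,z):
    p=np.array(c["position"]); d=ray(c,u,v); return p+d*(z-p[2])/d[2]
def proj(c,P):
    f=200/np.tan(np.radians(c["vfov"]/2)); q=rot(c).T@(np.array(P)-np.array(c["position"])); s=np.array([q[0],-q[1]])/-q[2]
    return s*(1+c["k1"]*(s@s))*f+np.array([c["cx"],c["cy"]])
E
python3 - <<'E'
from h import *
for n in("scene","top","wrist"): print(n,get_calibration(n))
print(read_state())
snap("scene","s1.png");snap("top","t1.png")
E
```

```text
pics
scene {'vfov': 48.88614004922552, 'cx': 304.5299910274187, 'cy': 196.83222628857934, 'k1': -0.123878070573552, 'position': array([-0.14031369, -0.72741964,  0.66275817]), 'rotation': array([ 0.95229239, -0.41392493, -0.74544242])}
top {'vfov': 55.40467581675863, 'cx': 321.4554987714408, 'cy': 200.03700696145657, 'k1': -0.020020120222691177, 'position': array([ 0.50079379, -0.07091849,  1.09571638]), 'rotation': array([ 0.04756038, -0.05243651, -1.58371913])}
wrist {'vfov': 65.98184715725523, 'cx': 315.4383073396541, 'cy': 198.62596016770206, 'k1': -0.02119636625604021, 'position': array([ 0.32595349, -0.54009081,  0.37224279]), 'rotation': array([-0.28278366,  0.18684937, -1.14673328])}
{'time_s': 0.0, 'joint_pos': array([ 1.08877954,  0.41195006, -0.0127154 ,  1.59705905,  0.00562202,
        1.13427545, -0.08219531]), 'joint_vel': array([-1.35863855e-04,  6.57647823e-04,  3.03376501e-05,  3.40588834e-04,
       -1.62800555e-04, -8.40700621e-04, -7.19369068e-04]), 'tau': array([ 3.27399948e-04, -6.00623631e+01,  6.82106931e-01, -2.99416852e+01,
        1.37770164e-02,  1.06887793e-02, -2.29068348e-05]), 'tool_pos': array([ 0.2510738 , -0.57180852,  0.23041565]), 'orientation': array([-3.07301752e+00, -6.45131911e-01,  7.41039772e-04]), 'force': array([-0.37594498, -0.22033225, -0.13474464]), 'wrist_torque': array([-0.02348189, -0.03356535, -0.01439113]), 'grasp_force': 0.0, 'width': 0.08538347827897004}
```

View pics/s1.png

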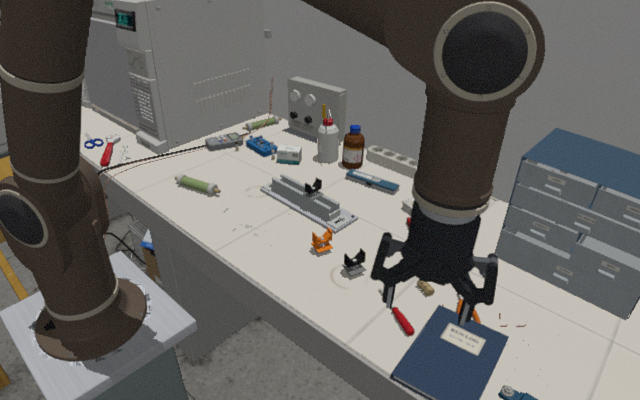

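View pics/t1.png

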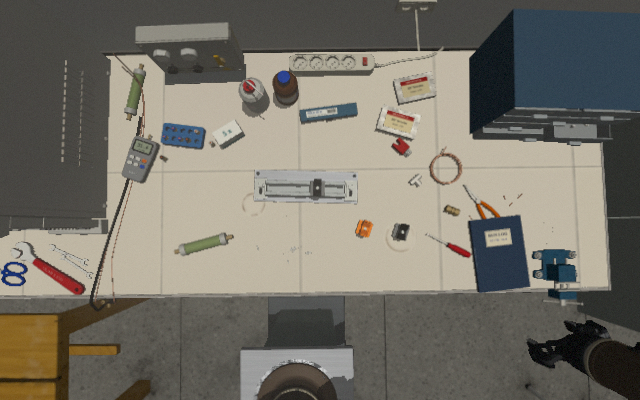

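The top picture shows the plate at about (305,186) with the fixed cradle at (317,188), so the longer free side is to image left (+y). The black cradle is at (401,232), the orange decoy at (364,228) and the trap at (204,244).

```bash
python3 - <<'E'
from h import *
im=cv2.imread('pics/full_t1.png')
cv2.imwrite('pics/t1c.png',cv2.resize(im[155:265,165:425],None,fx=3,fy=3,interpolation=cv2.INTER_CUBIC))
c=get_calibration("top")
for nm,u,v,z in [("plate",305,186,.01),("cr1",317,188,.075),("black",401,232,.05),("orange",364,228,.05),("trap",204,244,.016),("trap2",135,92,.016)]:
    print(nm,at(c,u,v,z).round(4))
print(R.from_rotvec(read_state()["orientation"]).as_matrix().round(3))
cw=get_calibration("wrist"); s=read_state(); M=R.from_rotvec(s["orientation"]).as_matrix()
print("cam in tool",M.T@(cw["position"]-s["tool_pos"]), (M.T@rot(cw)).round(3))
E
```

```text
plate [ 0.6107 -0.0282  0.01  ]
cr1 [ 0.5983 -0.063   0.075 ]
black [ 0.4766 -0.2914  0.05  ]
orange [ 0.489  -0.1901  0.05  ]
trap [0.4496 0.2586 0.016 ]
trap2 [0.8915 0.4631 0.016 ]
[[ 0.916  0.402 -0.001]
 [ 0.402 -0.916  0.001]
 [-0.    -0.001 -1.   ]]
cam in tool [ 0.08131354  0.00085266 -0.14179261] [[-0.     0.949  0.315]
 [ 1.     0.     0.   ]
 [ 0.     0.315 -0.949]]
```

View pics/t1c.png

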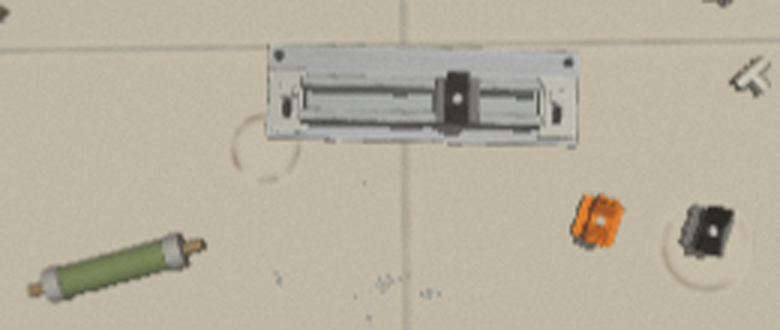

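The crop shows the plate's corners at about (268,44), (578,52), (577,147) and (266,138). The fixed cradle is at (457,100), the black loose one at (710,230) with its long side tilted about -10°, and the trap runs from (30,290) to (205,243). I'm moving over the black cradle for a wrist view.

```bash
python3 -m creep '[{"dx":0.12,"dy":-0.06,"wz":-0.12,"fingers":1},{"dx":0.3,"dy":-0.15,"wz":-0.25,"fingers":1},{"dx":0.5,"dy":-0.25,"wz":-0.38,"fingers":1},{"dx":0.7,"dy":-0.36,"wz":-0.51,"fingers":1},{"dx":0.9,"dy":-0.46,"wz":-0.64,"fingers":1},{"dx":1,"dy":-0.52,"wz":-0.77,"fingers":1},{"dx":1,"dy":-0.52,"wz":-0.9,"fingers":1},{"dx":1,"dy":-0.52,"wz":-0.93,"fingers":1},{"dx":1,"dy":-0.52,"wz":-0.93,"fingers":1},{"dx":1,"dy":-0.52,"wz":-0.93,"fingers":1}]'
cat >> h.py <<'E'
def go(P,yaw=None):
    "shift (creep units) to TCP target P; yaw of tool y wanted, deg"
    s=read_state(); M=R.from_rotvec(s["orientation"]).as_matrix()
    y=np.degrees(np.arctan2(M[1,1],M[0,1])); d=M.T@(np.array(P)-s["tool_pos"])
    print("t",round(s["time_s"],2),"tcp",s["tool_pos"].round(4),"yaw y",y.round(2),"tilt",M[:,2].round(4),"units",(d/.2).round(4), "wz",None if yaw is None else round(-(yaw-y)/60,4),"F",s["force"].round(1),"w",round(s["width"],4),"g",round(s["grasp_force"],1),"j7",s["joint_pos"][6].round(2))
E
python3 -c "
from h import *
go([.4766,-.2914,.17],-10)
c=get_calibration('top')
for u,v in [(268,44),(578,52),(577,147),(266,138)]: print(at(c,u/3+165,v/3+155,.01).round(4))
for u,v in [(30,290),(205,243),(55,284),(176,250)]: print(at(c,u/3+165,v/3+155,.016).round(4))
"
```

```text
t 0.1 tcp [ 0.2511 -0.5718  0.2306] yaw y -66.29 tilt [-7.0e-04  1.3e-03 -1.0e+00] units [ 1.5963 -0.83    0.3038] wz -0.9382 F [-1.1 -1.1  0.2] w 0.0854 g 0.0 j7 -0.08
[0.6598 0.1168 0.01  ]
[ 0.6481 -0.1798  0.01  ]
[ 0.5571 -0.177   0.01  ]
[0.5697 0.1189 0.01  ]
[0.429  0.3406 0.016 ]
[0.471  0.1756 0.016 ]
[0.4343 0.317  0.016 ]
[0.4648 0.2029 0.016 ]invalid input at $[0]: expected keys dx, dy, dz, wx, wy, wz, fingers
```

```bash
python3 -m creep '[{"dx":0.12,"dy":-0.06,"dz":0,"wx":0,"wy":0,"wz":-0.12,"fingers":1},{"dx":0.3,"dy":-0.15,"dz":0,"wx":0,"wy":0,"wz":-0.25,"fingers":1},{"dx":0.5,"dy":-0.25,"dz":0,"wx":0,"wy":0,"wz":-0.38,"fingers":1},{"dx":0.7,"dy":-0.36,"dz":0,"wx":0,"wy":0,"wz":-0.51,"fingers":1},{"dx":0.9,"dy":-0.46,"dz":0,"wx":0,"wy":0,"wz":-0.64,"fingers":1},{"dx":1,"dy":-0.52,"dz":0,"wx":0,"wy":0,"wz":-0.77,"fingers":1},{"dx":1,"dy":-0.52,"dz":0,"wx":0,"wy":0,"wz":-0.9,"fingers":1},{"dx":1,"dy":-0.52,"dz":0,"wx":0,"wy":0,"wz":-0.93,"fingers":1},{"dx":1,"dy":-0.52,"dz":0,"wx":0,"wy":0,"wz":-0.93,"fingers":1},{"dx":1,"dy":-0.52,"dz":0,"wx":0,"wy":0,"wz":-0.93,"fingers":1}]'
python3 -c "
from h import *
go([.4766,-.2914,.17],-10)"
```

```text
time_s: 1.1
tool_pos: [0.3918, -0.3974, 0.2311]
orientation: [-2.42, -2.003, 0.001]
force: [-0.9, -0.7, -0.4]
width: 0.0851
grasp_force: 0.0
t 1.1 tcp [ 0.3918 -0.3974  0.2311] yaw y -10.75 tilt [-5.e-04  1.e-04 -1.e+00] units [0.5996 0.3176 0.3052] wz -0.0126 F [-0.9 -0.7 -0.4] w 0.0851 g 0.0 j7 0.43
```

```bash
python3 -m creep '[{"dx":0.1,"dy":0.05,"dz":0.05,"wx":0,"wy":0,"wz":0,"fingers":1},{"dx":0.25,"dy":0.13,"dz":0.12,"wx":0,"wy":0,"wz":0,"fingers":1},{"dx":0.4,"dy":0.21,"dz":0.2,"wx":0,"wy":0,"wz":0,"fingers":1},{"dx":0.52,"dy":0.28,"dz":0.26,"wx":0,"wy":0,"wz":0,"fingers":1},{"dx":0.58,"dy":0.31,"dz":0.29,"wx":0,"wy":0,"wz":0,"fingers":1},{"dx":0.6,"dy":0.32,"dz":0.3,"wx":0,"wy":0,"wz":0,"fingers":1},{"dx":0.6,"dy":0.32,"dz":0.3,"wx":0,"wy":0,"wz":0,"fingers":1},{"dx":0.6,"dy":0.32,"dz":0.3,"wx":0,"wy":0,"wz":0,"fingers":1},{"dx":0.6,"dy":0.32,"dz":0.3,"wx":0,"wy":0,"wz":0,"fingers":1},{"dx":0.6,"dy":0.32,"dz":0.3,"wx":0,"wy":0,"wz":0,"fingers":1}]'
python3 -c "
from h import *
go([.4766,-.2914,.17],-10)
np.save('c1.npy',get_calibration('wrist'),allow_pickle=True)
snap('wrist','w1.png')"
```

```text
time_s: 2.1
tool_pos: [0.4769, -0.2914, 0.1717]
orientation: [2.416, 2.006, -0.0]
force: [0.3, 0.4, 0.1]
width: 0.085
grasp_force: 0.0
t 2.1 tcp [ 0.4769 -0.2914  0.1717] yaw y -10.6 tilt [ 4.e-04 -8.e-04 -1.e+00] units [-0.0002 -0.0016  0.0087] wz -0.01 F [0.3 0.4 0.1] w 0.085 g 0.0 j7 0.14
```

View pics/w1.png

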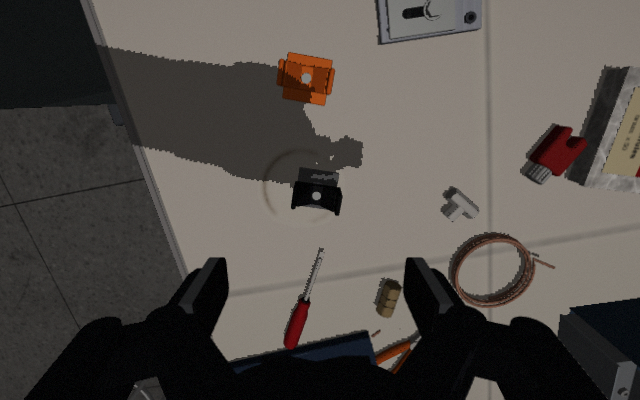

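The wrist view shows the black cradle's bolt at about (316,196) and its horn ends near (293,195) and (341,200). I'm enlarging it.

```bash
python3 - <<'E'
from h import *
im=cv2.imread('pics/full_w1.png')[145:235,265:365]
im=np.clip(im.astype(float)*1.8,0,255).astype(np.uint8)
cv2.imwrite('pics/w1c.png',cv2.resize(im,None,fx=6,fy=6,interpolation=cv2.INTER_CUBIC))
E
```

```text
(no output)
```

View pics/w1c.png

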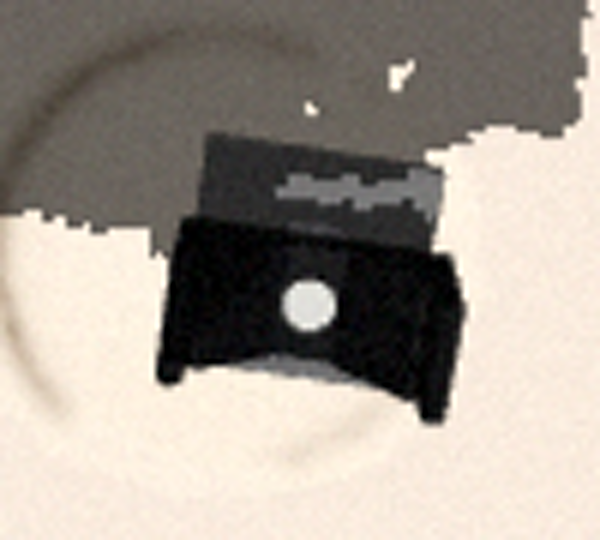

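```bash
python3 - <<'E'
from h import *
c=np.load('c1.npy',allow_pickle=True).item()
f=lambda u,v,z: at(c,u/6+265,v/6+145,z)
P=[f(183,218,.056),f(455,256,.056),f(165,382,.056),f(433,421,.056)]
Q=[f(207,132,.016),f(443,168,.016)]
B=f(309,306,.045)
for p in P+Q+[B]: print(p.round(4))
print("mean",np.mean(P,0).round(4))
for a,b in [(P[0],P[1]),(P[2],P[3]),(Q[0],Q[1])]:
    d=b-a; print(np.linalg.norm(d).round(4),np.degrees(np.arctan2(d[1],d[0])).round(2))
for a,b in [(P[0],P[2]),(P[1],P[3])]:
    d=b-a; print(np.linalg.norm(d).round(4),np.degrees(np.arctan2(d[1],d[0])).round(2)+90)
E
```

```text
[ 0.4627 -0.2779  0.056 ]
[ 0.5003 -0.2908  0.056 ]
[ 0.4549 -0.302   0.056 ]
[ 0.493  -0.3155  0.056 ]
[ 0.465  -0.2745  0.016 ]
[ 0.5021 -0.2876  0.016 ]
[ 0.4775 -0.2978  0.045 ]
mean [ 0.4778 -0.2965  0.056 ]
0.0398 -18.89
0.0404 -19.5
0.0393 -19.5
0.0254 -17.83
0.0258 -16.439999999999998
```

```bash
python3 -c "
from h import *
go([.477,-.2998,.027],-19)"
```

```text
t 2.15 tcp [ 0.477  -0.2912  0.1717] yaw y -10.58 tilt [ 3.e-04 -5.e-04 -1.e+00] units [-0.0421  0.0077  0.7233] wz 0.1404 F [ 0.9 -0.1 -0. ] w 0.0853 g 0.0 j7 0.14
```

```bash
python3 -m creep '[{"dx":-0.042,"dy":0.008,"dz":0.1,"wx":0,"wy":0,"wz":0.14,"fingers":1},{"dx":-0.042,"dy":0.008,"dz":0.23,"wx":0,"wy":0,"wz":0.14,"fingers":1},{"dx":-0.042,"dy":0.008,"dz":0.37,"wx":0,"wy":0,"wz":0.14,"fingers":1},{"dx":-0.042,"dy":0.008,"dz":0.5,"wx":0,"wy":0,"wz":0.14,"fingers":1},{"dx":-0.042,"dy":0.008,"dz":0.6,"wx":0,"wy":0,"wz":0.14,"fingers":1},{"dx":-0.042,"dy":0.008,"dz":0.68,"wx":0,"wy":0,"wz":0.14,"fingers":1},{"dx":-0.042,"dy":0.008,"dz":0.723,"wx":0,"wy":0,"wz":0.14,"fingers":1},{"dx":-0.042,"dy":0.008,"dz":0.723,"wx":0,"wy":0,"wz":0.14,"fingers":0.8},{"dx":-0.042,"dy":0.008,"dz":0.723,"wx":0,"wy":0,"wz":0.14,"fingers":0.65},{"dx":-0.042,"dy":0.008,"dz":0.723,"wx":0,"wy":0,"wz":0.14,"fingers":0.6}]' 60
python3 -c "
from h import *
go([.477,-.2998,.027],-19)"
```

```text
time_s: 3.15
tool_pos: [0.478, -0.2992, 0.0277]
orientation: [2.555, 1.826, 0.001]
force: [0.0, -0.1, 0.5]
width: 0.0511
grasp_force: 0.0
t 3.15 tcp [ 0.478  -0.2992  0.0277] yaw y -18.9 tilt [ 1.4e-03 -9.0e-04 -1.0e+00] units [-0.0043 -0.0039  0.0034] wz 0.0017 F [ 0.  -0.1  0.5] w 0.0511 g 0.0 j7 -0.05
```

```bash
python3 -m creep '[{"dx":0,"dy":0,"dz":0,"wx":0,"wy":0,"wz":0,"fingers":0.5},{"dx":0,"dy":0,"dz":0,"wx":0,"wy":0,"wz":0,"fingers":0.4},{"dx":0,"dy":0,"dz":0,"wx":0,"wy":0,"wz":0,"fingers":0.3},{"dx":0,"dy":0,"dz":0,"wx":0,"wy":0,"wz":0,"fingers":0.2},{"dx":0,"dy":0,"dz":0,"wx":0,"wy":0,"wz":0,"fingers":0.2},{"dx":0,"dy":0,"dz":0,"wx":0,"wy":0,"wz":0,"fingers":0.2},{"dx":0,"dy":0,"dz":0,"wx":0,"wy":0,"wz":0,"fingers":0.2},{"dx":0,"dy":0,"dz":-0.1,"wx":0,"wy":0,"wz":0,"fingers":0.2},{"dx":0,"dy":0,"dz":-0.25,"wx":0,"wy":0,"wz":0,"fingers":0.2},{"dx":0,"dy":0,"dz":-0.45,"wx":0,"wy":0,"wz":0,"fingers":0.2}]' 60
python3 -c "
from h import *
go([.605,.0045,.15],88)"
```

```text
time_s: 4.15
tool_pos: [0.4763, -0.2982, 0.1167]
orientation: [-2.553, -1.825, 0.002]
force: [0.2, -0.9, -1.7]
width: 0.0431
grasp_force: 61.4
t 4.15 tcp [ 0.4763 -0.2982  0.1167] yaw y -18.88 tilt [-0.0025  0.0015 -1.    ] units [ 1.6404  0.1186 -0.1659] wz -1.7813 F [ 0.2 -0.9 -1.7] w 0.0431 g 61.4 j7 -0.0
```

```bash
python3 -m creep '[{"dx":0.08,"dy":0.02,"dz":-0.1,"wx":0,"wy":0,"wz":-0.1,"fingers":0.2},{"dx":0.2,"dy":0.03,"dz":-0.2,"wx":0,"wy":0,"wz":-0.22,"fingers":0.2},{"dx":0.34,"dy":0.05,"dz":-0.25,"wx":0,"wy":0,"wz":-0.35,"fingers":0.2},{"dx":0.5,"dy":0.06,"dz":-0.25,"wx":0,"wy":0,"wz":-0.48,"fingers":0.2},{"dx":0.66,"dy":0.07,"dz":-0.25,"wx":0,"wy":0,"wz":-0.61,"fingers":0.2},{"dx":0.8,"dy":0.08,"dz":-0.25,"wx":0,"wy":0,"wz":-0.73,"fingers":0.2},{"dx":0.91,"dy":0.09,"dz":-0.25,"wx":0,"wy":0,"wz":-0.85,"fingers":0.2},{"dx":0.98,"dy":0.1,"dz":-0.25,"wx":0,"wy":0,"wz":-0.95,"fingers":0.2},{"dx":1,"dy":0.1,"dz":-0.25,"wx":0,"wy":0,"wz":-1,"fingers":0.2},{"dx":1,"dy":0.1,"dz":-0.25,"wx":0,"wy":0,"wz":-1,"fingers":0.2}]'
python3 -c "
from h import *
go([.605,.0045,.16],87.65)"
```

```text
time_s: 5.15
tool_pos: [0.5613, -0.1151, 0.167]
orientation: [1.297, 2.861, 0.001]
force: [0.0, 0.6, -1.5]
width: 0.0427
grasp_force: 61.4
t 5.15 tcp [ 0.5613 -0.1151  0.167 ] yaw y 41.24 tilt [ 3.e-04  2.e-04 -1.e+00] units [0.3054 0.5586 0.035 ] wz -0.7735 F [ 0.   0.6 -1.5] w 0.0427 g 61.4 j7 0.59
```

```bash
python3 -m creep '[{"dx":0.03,"dy":0.06,"dz":0.03,"wx":0,"wy":0,"wz":-0.1,"fingers":0.2},{"dx":0.09,"dy":0.16,"dz":0.03,"wx":0,"wy":0,"wz":-0.22,"fingers":0.2},{"dx":0.16,"dy":0.29,"dz":0.03,"wx":0,"wy":0,"wz":-0.35,"fingers":0.2},{"dx":0.22,"dy":0.4,"dz":0.03,"wx":0,"wy":0,"wz":-0.47,"fingers":0.2},{"dx":0.27,"dy":0.49,"dz":0.03,"wx":0,"wy":0,"wz":-0.59,"fingers":0.2},{"dx":0.3,"dy":0.54,"dz":0.03,"wx":0,"wy":0,"wz":-0.7,"fingers":0.2},{"dx":0.305,"dy":0.56,"dz":0.035,"wx":0,"wy":0,"wz":-0.76,"fingers":0.2},{"dx":0.305,"dy":0.56,"dz":0.035,"wx":0,"wy":0,"wz":-0.774,"fingers":0.2},{"dx":0.305,"dy":0.56,"dz":0.035,"wx":0,"wy":0,"wz":-0.774,"fingers":0.2},{"dx":0.305,"dy":0.56,"dz":0.035,"wx":0,"wy":0,"wz":-0.774,"fingers":0.2}]'
python3 -c "
from h import *
go([.605,.0045,.16],87.65)
np.save('c2.npy',get_calibration('wrist'),allow_pickle=True)
im=get_image('wrist');im=np.clip(im.astype(float)*1.4,0,255).astype(np.uint8)
cv2.imwrite('pics/w2.png',im[:,:,::-1])"
```

```text
time_s: 6.15
tool_pos: [0.6052, 0.0025, 0.1597]
orientation: [-0.072, -3.141, 0.001]
force: [-0.9, -0.2, -1.3]
width: 0.0432
grasp_force: 61.5
t 6.15 tcp [0.6052 0.0025 0.1597] yaw y 87.36 tilt [-1.e-04 -7.e-04 -1.e+00] units [ 0.0015  0.0102 -0.0014] wz -0.0048 F [-0.9 -0.2 -1.3] w 0.0432 g 61.5 j7 1.08
```

View pics/w2.png

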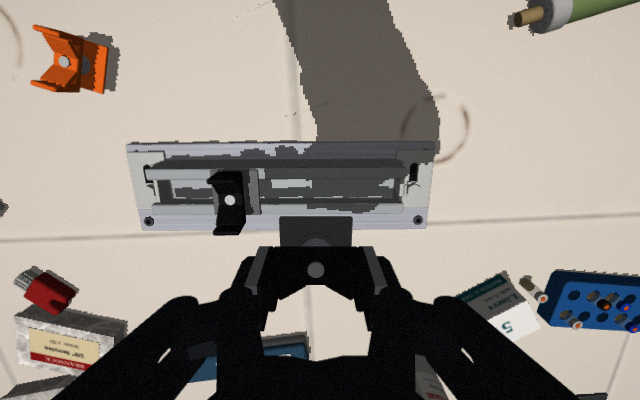

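The wrist view shows the rail from about x=150 to x=430 px, its slot at rows 178–205, the fixed cradle at (230,200) and the held cradle over row 232. I'm enlarging it to read the edges.

```bash
python3 - <<'E'
from h import *
im=cv2.imread('pics/w2.png')[132:242,250:450]
im=np.clip(im.astype(float)*1.1,0,255).astype(np.uint8)
cv2.imwrite('pics/w2c.png',cv2.resize(im,None,fx=4,fy=4,interpolation=cv2.INTER_CUBIC))
c=np.load('c2.npy',allow_pickle=True).item()
E
```

```text
(no output)
```

View pics/w2c.png

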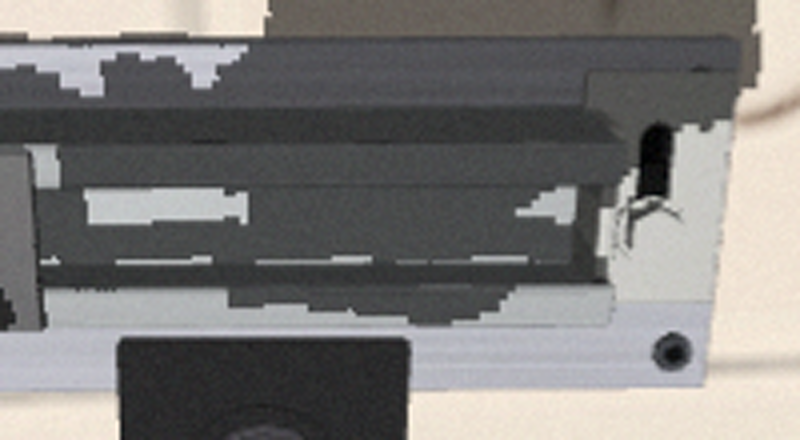

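```bash
python3 - <<'E'
from h import *
c=np.load('c2.npy',allow_pickle=True).item()
f=lambda u,v,z=.051: at(c,u/4+250,v/4+132,z)
for u in (100,300,580): print([f(u,v).round(4)[:2] for v in (143,185.5,285,325)])
print("rail end far corner",f(612,325).round(4),"near",f(628,143).round(4))
print("plate corners",f(703,386,.01).round(4),f(742,38,.01).round(4))
print("fixed cr bolt", at(c,230,200,.08).round(4))
# line fit of strong edges: sub-pixel rows per column
g=cv2.cvtColor(cv2.imread('pics/w2.png'),cv2.COLOR_BGR2GRAY).astype(float)
def edge(lo,hi,us,sgn):
    out=[]
    for u in us:
        d=sgn*np.diff(cv2.GaussianBlur(g,(1,3),0)[lo:hi,u]); k=int(d.argmax()); out.append((u,lo+k+1))
    return np.array(out)
for nm,lo,hi,us,s,z in [("far inner",199,207,range(268,300,2),1,.051),("far outer",210,217,range(268,400,4),1,.051),("near outer",164,171,range(268,400,4),1,.051),("plate far",224,232,range(356,420,4),1,.01)]:
    e=edge(lo,hi,us,s); P=np.array([at(c,u,v,z) for u,v in e]); p=np.polyfit(P[:,1],P[:,0],1); 
    print(nm,"x at y=.004:",np.polyval(p,.004).round(4),"slope",p[0].round(4),"std",np.std(P[:,0]-np.polyval(p,P[:,1])).round(5))
# collar pose
for u,v in [(118,338),(409,338)]: print("collar",f(u,v,read_state()['tool_pos'][2]-.0277+.016).round(4))
E
```

```text
[array([ 0.5795, -0.0306]), array([ 0.5886, -0.0314]), array([ 0.6107, -0.0334]), array([ 0.6199, -0.0342])]
[array([0.5815, 0.0108]), array([0.5906, 0.0105]), array([0.6127, 0.0097]), array([0.6219, 0.0093])]
[array([0.5841, 0.0689]), array([0.5933, 0.0692]), array([0.6155, 0.07  ]), array([0.6247, 0.0703])]
rail end far corner [0.6251 0.0773 0.051 ] near [0.5846 0.0789 0.051 ]
plate corners [0.6596 0.1134 0.01  ] [0.5703 0.1167 0.01  ]
fixed cr bolt [ 0.5965 -0.0629  0.08  ]
far inner x at y=.004: 0.6127 slope 0.0298 std 0.00033
far outer x at y=.004: 0.6218 slope 0.0389 std 0.00122
near outer x at y=.004: 0.5814 slope 0.0426 std 0.00023
plate far x at y=.004: 0.658 slope 0.01 std 0.00118
collar [ 0.5849 -0.0165  0.1481]
collar [0.5867 0.0224 0.1481]
```

```bash
python3 -c "
from h import *
go([.6008,.0035,.0787],87.5)"
```

```text
t 6.2 tcp [0.6053 0.0025 0.1598] yaw y 87.39 tilt [-0.e+00 -7.e-04 -1.e+00] units [0.0225 0.0041 0.4053] wz -0.0019 F [-0.8  1.1 -0.6] w 0.0431 g 61.5 j7 1.08
```

```bash
python3 -m creep '[{"dx":0.012,"dy":0.004,"dz":0.06,"wx":0,"wy":0,"wz":-0.002,"fingers":0.2},{"dx":0.0225,"dy":0.004,"dz":0.15,"wx":0,"wy":0,"wz":-0.002,"fingers":0.2},{"dx":0.0225,"dy":0.004,"dz":0.24,"wx":0,"wy":0,"wz":-0.002,"fingers":0.2},{"dx":0.0225,"dy":0.004,"dz":0.31,"wx":0,"wy":0,"wz":-0.002,"fingers":0.2},{"dx":0.0225,"dy":0.004,"dz":0.36,"wx":0,"wy":0,"wz":-0.002,"fingers":0.2},{"dx":0.0225,"dy":0.004,"dz":0.385,"wx":0,"wy":0,"wz":-0.002,"fingers":0.2},{"dx":0.0225,"dy":0.004,"dz":0.395,"wx":0,"wy":0,"wz":-0.002,"fingers":0.2},{"dx":0.0225,"dy":0.004,"dz":0.4,"wx":0,"wy":0,"wz":-0.002,"fingers":0.2},{"dx":0.0225,"dy":0.004,"dz":0.405,"wx":0,"wy":0,"wz":-0.002,"fingers":0.2},{"dx":0.0225,"dy":0.004,"dz":0.41,"wx":0,"wy":0,"wz":-0.002,"fingers":0.2}]'
python3 -c "
from h import *
go([.6008,.0035,.0787],87.5)"
```

```text
time_s: 7.2
tool_pos: [0.6013, 0.0045, 0.0782]
orientation: [0.064, 3.14, -0.0]
force: [0.3, -0.4, -1.6]
width: 0.043
grasp_force: 61.5
t 7.2 tcp [0.6013 0.0045 0.0782] yaw y 87.66 tilt [ 1.e-03 -1.e-04 -1.e+00] units [ 0.0022 -0.0051 -0.0026] wz 0.0027 F [ 0.3 -0.4 -1.6] w 0.043 g 61.5 j7 1.01
```

```bash
python3 -m creep '[{"dx":0,"dy":0,"dz":0.003,"wx":0,"wy":0,"wz":0,"fingers":0.2},{"dx":0,"dy":0,"dz":0.006,"wx":0,"wy":0,"wz":0,"fingers":0.2},{"dx":0,"dy":0,"dz":0.009,"wx":0,"wy":0,"wz":0,"fingers":0.2},{"dx":0,"dy":0,"dz":0.012,"wx":0,"wy":0,"wz":0,"fingers":0.2},{"dx":0,"dy":0,"dz":0.015,"wx":0,"wy":0,"wz":0,"fingers":0.2},{"dx":0,"dy":0,"dz":0.018,"wx":0,"wy":0,"wz":0,"fingers":0.2},{"dx":0,"dy":0,"dz":0.02,"wx":0,"wy":0,"wz":0,"fingers":0.2},{"dx":0,"dy":0,"dz":0.02,"wx":0,"wy":0,"wz":0,"fingers":0.2},{"dx":0,"dy":0,"dz":0.02,"wx":0,"wy":0,"wz":0,"fingers":0.2},{"dx":0,"dy":0,"dz":0.02,"wx":0,"wy":0,"wz":0,"fingers":0.2}]'
python3 -c "
from h import *
go([.6008,.0035,.0657],87.5)"
```

```text
time_s: 8.2
tool_pos: [0.6009, 0.0045, 0.0737]
orientation: [0.064, 3.141, -0.0]
force: [0.2, 0.5, -1.5]
width: 0.0427
grasp_force: 61.5
t 8.2 tcp [0.6009 0.0045 0.0737] yaw y 87.67 tilt [ 0. -0. -1.] units [ 0.0004 -0.0052  0.04  ] wz 0.0028 F [ 0.2  0.5 -1.5] w 0.0427 g 61.5 j7 1.01
```

```bash
python3 -m creep '[{"dx":0,"dy":0,"dz":0.01,"wx":0,"wy":0,"wz":0,"fingers":0.2},{"dx":0,"dy":0,"dz":0.02,"wx":0,"wy":0,"wz":0,"fingers":0.2},{"dx":0,"dy":0,"dz":0.03,"wx":0,"wy":0,"wz":0,"fingers":0.2},{"dx":0,"dy":0,"dz":0.036,"wx":0,"wy":0,"wz":0,"fingers":0.2},{"dx":0,"dy":0,"dz":0.04,"wx":0,"wy":0,"wz":0,"fingers":0.2},{"dx":0,"dy":0,"dz":0.044,"wx":0,"wy":0,"wz":0,"fingers":0.2},{"dx":0,"dy":0,"dz":0.048,"wx":0,"wy":0,"wz":0,"fingers":0.2},{"dx":0,"dy":0,"dz":0.052,"wx":0,"wy":0,"wz":0,"fingers":0.2},{"dx":0,"dy":0,"dz":0.056,"wx":0,"wy":0,"wz":0,"fingers":0.2},{"dx":0,"dy":0,"dz":0.06,"wx":0,"wy":0,"wz":0,"fingers":0.2}]'
python3 -c "
from h import *
go([.6008,.0035,.0577],87.5)"
```

```text
time_s: 9.2
tool_pos: [0.6008, 0.0045, 0.062]
orientation: [-0.064, -3.141, 0.001]
force: [-3.9, -1.4, 7.3]
width: 0.0434
grasp_force: 62.2
t 9.2 tcp [0.6008 0.0045 0.062 ] yaw y 87.67 tilt [-1.e-04 -3.e-04 -1.e+00] units [-0.0002 -0.0049  0.0217] wz 0.0028 F [-3.9 -1.4  7.3] w 0.0434 g 62.2 j7 1.0
```

```bash
python3 -m creep '[{"dx":0.001,"dy":0,"dz":0.003,"wx":0,"wy":0,"wz":0,"fingers":0.2},{"dx":0.0025,"dy":0,"dz":0.006,"wx":0,"wy":0,"wz":0,"fingers":0.2},{"dx":0.0025,"dy":0,"dz":0.009,"wx":0,"wy":0,"wz":0,"fingers":0.2},{"dx":0.0025,"dy":0,"dz":0.012,"wx":0,"wy":0,"wz":0,"fingers":0.2},{"dx":0.0025,"dy":0,"dz":0.015,"wx":0,"wy":0,"wz":0,"fingers":0.2},{"dx":0.0025,"dy":0,"dz":0.018,"wx":0,"wy":0,"wz":0,"fingers":0.2},{"dx":0.0025,"dy":0,"dz":0.02,"wx":0,"wy":0,"wz":0,"fingers":0.2},{"dx":0.0025,"dy":0,"dz":0.02,"wx":0,"wy":0,"wz":0,"fingers":0.2},{"dx":0.0025,"dy":0,"dz":0.02,"wx":0,"wy":0,"wz":0,"fingers":0.2},{"dx":0.0025,"dy":0,"dz":0.02,"wx":0,"wy":0,"wz":0,"fingers":0.2}]'
python3 -c "
from h import *
go([.6008,.0035,.0577],-2.35)"
```

```text
time_s: 10.2
tool_pos: [0.6008, 0.0045, 0.0586]
orientation: [0.064, 3.14, -0.001]
force: [-4.3, -0.2, 9.6]
width: 0.0428
grasp_force: 62.5
t 10.2 tcp [0.6008 0.0045 0.0586] yaw y 87.66 tilt [ 1.e-03 -5.e-04 -1.e+00] units [-0.0001 -0.0049  0.0044] wz 1.5002 F [-4.3 -0.2  9.6] w 0.0428 g 62.5 j7 1.0
```

```bash
python3 -m creep '[{"dx":0,"dy":0,"dz":0.001,"wx":0,"wy":0,"wz":0.05,"fingers":0.2},{"dx":0,"dy":0,"dz":0.002,"wx":0,"wy":0,"wz":0.12,"fingers":0.2},{"dx":0,"dy":0,"dz":0.002,"wx":0,"wy":0,"wz":0.2,"fingers":0.2},{"dx":0,"dy":0,"dz":0.002,"wx":0,"wy":0,"wz":0.28,"fingers":0.2},{"dx":0,"dy":0,"dz":0.002,"wx":0,"wy":0,"wz":0.36,"fingers":0.2},{"dx":0,"dy":0,"dz":0.002,"wx":0,"wy":0,"wz":0.44,"fingers":0.2},{"dx":0,"dy":0,"dz":0.002,"wx":0,"wy":0,"wz":0.52,"fingers":0.2},{"dx":0,"dy":0,"dz":0.002,"wx":0,"wy":0,"wz":0.6,"fingers":0.2},{"dx":0,"dy":0,"dz":0.002,"wx":0,"wy":0,"wz":0.66,"fingers":0.2},{"dx":0,"dy":0,"dz":0.002,"wx":0,"wy":0,"wz":0.7,"fingers":0.2}]'
python3 -c "
from h import *
go([.6008,.0035,.0577],-2.35); print(read_state()['wrist_torque'])"
```

```text
time_s: 11.2
tool_pos: [0.602, 0.0054, 0.0588]
orientation: [1.186, 2.906, 0.003]
force: [-0.7, 1.2, 8.9]
width: 0.0429
grasp_force: 62.7
t 11.2 tcp [0.602  0.0054 0.0588] yaw y 45.58 tilt [ 3.6e-03  6.0e-04 -1.0e+00] units [-0.0024 -0.0111  0.0052] wz 0.7988 F [-0.7  1.2  8.9] w 0.0429 g 62.7 j7 0.37
[0.21909568 0.3440818  0.1744012 ]
```

```bash
python3 -m creep '[{"dx":0,"dy":0,"dz":0.002,"wx":0,"wy":0,"wz":0.08,"fingers":0.2},{"dx":0,"dy":0,"dz":0.003,"wx":0,"wy":0,"wz":0.18,"fingers":0.2},{"dx":0,"dy":0,"dz":0.003,"wx":0,"wy":0,"wz":0.28,"fingers":0.2},{"dx":0,"dy":0,"dz":0.003,"wx":0,"wy":0,"wz":0.38,"fingers":0.2},{"dx":0,"dy":0,"dz":0.003,"wx":0,"wy":0,"wz":0.48,"fingers":0.2},{"dx":0,"dy":0,"dz":0.003,"wx":0,"wy":0,"wz":0.58,"fingers":0.2},{"dx":0,"dy":0,"dz":0.003,"wx":0,"wy":0,"wz":0.67,"fingers":0.2},{"dx":0,"dy":0,"dz":0.003,"wx":0,"wy":0,"wz":0.75,"fingers":0.2},{"dx":0,"dy":0,"dz":0.003,"wx":0,"wy":0,"wz":0.8,"fingers":0.2},{"dx":0,"dy":0,"dz":0.003,"wx":0,"wy":0,"wz":0.8,"fingers":0.2}]'
python3 -c "
from h import *
go([.6008,.0035,.0577],-2.35); print(read_state()['wrist_torque'])"
```

```text
time_s: 12.2
tool_pos: [0.6023, 0.0053, 0.0583]
orientation: [2.266, 2.173, 0.005]
force: [-0.9, 0.5, 9.4]
width: 0.0432
grasp_force: 62.8
t 12.2 tcp [0.6023 0.0053 0.0583] yaw y -2.4 tilt [ 4.1e-03  5.0e-04 -1.0e+00] units [-0.0095 -0.0069  0.0028] wz -0.0008 F [-0.9  0.5  9.4] w 0.0432 g 62.8 j7 -0.33
[ 0.10227916  0.19882017 -0.06065166]
```

```bash
python3 -m creep '[{"dx":0,"dy":0,"dz":-0.003,"wx":0,"wy":0,"wz":0,"fingers":0.2},{"dx":0,"dy":0,"dz":-0.006,"wx":0,"wy":0,"wz":0,"fingers":0.2},{"dx":0,"dy":0,"dz":-0.009,"wx":0,"wy":0,"wz":0,"fingers":0.2},{"dx":0,"dy":0,"dz":-0.012,"wx":0,"wy":0,"wz":0,"fingers":0.2},{"dx":0,"dy":0,"dz":-0.015,"wx":0,"wy":0,"wz":0,"fingers":0.2},{"dx":0,"dy":0,"dz":-0.018,"wx":0,"wy":0,"wz":0,"fingers":0.2},{"dx":0,"dy":0,"dz":-0.021,"wx":0,"wy":0,"wz":0,"fingers":0.2},{"dx":0,"dy":0,"dz":-0.024,"wx":0,"wy":0,"wz":0,"fingers":0.2},{"dx":0,"dy":0,"dz":-0.024,"wx":0,"wy":0,"wz":0,"fingers":0.2},{"dx":0,"dy":0,"dz":-0.024,"wx":0,"wy":0,"wz":0,"fingers":0.2}]'
python3 -c "
from h import *
go([.6008,.0035,.0632],-2.35); print(read_state()['wrist_torque'])"
```

```text
time_s: 13.2
tool_pos: [0.6022, 0.0053, 0.0626]
orientation: [2.264, 2.175, 0.005]
force: [1.2, 0.5, 6.4]
width: 0.0433
grasp_force: 62.5
t 13.2 tcp [0.6022 0.0053 0.0626] yaw y -2.3 tilt [ 4.e-03  8.e-04 -1.e+00] units [-0.0093 -0.0068 -0.0028] wz 0.0008 F [1.2 0.5 6.4] w 0.0433 g 62.5 j7 -0.33
[ 0.1324569  -0.08818312 -0.0829382 ]
```

```bash
python3 -m creep '[{"dx":0,"dy":0,"dz":-0.002,"wx":0,"wy":0,"wz":0,"fingers":0.2},{"dx":0,"dy":0,"dz":-0.004,"wx":0,"wy":0,"wz":0,"fingers":0.2},{"dx":0,"dy":0,"dz":-0.006,"wx":0,"wy":0,"wz":0,"fingers":0.2},{"dx":0,"dy":0,"dz":-0.007,"wx":0,"wy":0,"wz":0,"fingers":0.2},{"dx":0,"dy":0,"dz":-0.008,"wx":0,"wy":0,"wz":0,"fingers":0.2},{"dx":0,"dy":0,"dz":-0.009,"wx":0,"wy":0,"wz":0,"fingers":0.2},{"dx":0,"dy":0,"dz":-0.01,"wx":0,"wy":0,"wz":0,"fingers":0.2},{"dx":0,"dy":0,"dz":-0.011,"wx":0,"wy":0,"wz":0,"fingers":0.2},{"dx":0,"dy":0,"dz":-0.011,"wx":0,"wy":0,"wz":0,"fingers":0.2},{"dx":0,"dy":0,"dz":-0.011,"wx":0,"wy":0,"wz":0,"fingers":0.2}]'
python3 -c "
from h import *
go([.6008,.0035,.0632],-2.35); print(read_state()['wrist_torque'])"
```

```text
time_s: 14.2
tool_pos: [0.6021, 0.0052, 0.0635]
orientation: [2.265, 2.175, 0.005]
force: [7.1, 2.3, -3.3]
width: 0.0429
grasp_force: 61.5
t 14.2 tcp [0.6021 0.0052 0.0635] yaw y -2.3 tilt [ 0.0034  0.0012 -1.    ] units [-0.009  -0.0064  0.0016] wz 0.0008 F [ 7.1  2.3 -3.3] w 0.0429 g 61.5 j7 -0.33
[ 0.53653875 -1.62899718 -0.01705797]
```

```bash
python3 -m creep '[{"dx":0,"dy":0,"dz":0.002,"wx":0,"wy":0,"wz":0,"fingers":0.45},{"dx":0,"dy":0,"dz":0.002,"wx":0,"wy":0,"wz":0,"fingers":0.55},{"dx":0,"dy":0,"dz":0.002,"wx":0,"wy":0,"wz":0,"fingers":0.65},{"dx":0,"dy":0,"dz":0.002,"wx":0,"wy":0,"wz":0,"fingers":0.8},{"dx":0,"dy":0,"dz":0.002,"wx":0,"wy":0,"wz":0,"fingers":0.8},{"dx":0,"dy":0,"dz":-0.05,"wx":0,"wy":0,"wz":0,"fingers":0.8},{"dx":0,"dy":0,"dz":-0.15,"wx":0,"wy":0,"wz":0,"fingers":0.8},{"dx":0,"dy":0,"dz":-0.3,"wx":0,"wy":0,"wz":0,"fingers":1},{"dx":0,"dy":0,"dz":-0.5,"wx":0,"wy":0,"wz":0,"fingers":1},{"dx":0,"dy":0,"dz":-0.6,"wx":0,"wy":0,"wz":0,"fingers":1}]'
python3 -c "
from h import *
go([.4496,.259,.12],14.3)
np.save('c3.npy',get_calibration('wrist'),allow_pickle=True)
im=get_image('wrist');cv2.imwrite('pics/w3f.png',im[:,:,::-1]);im=np.clip(im.astype(float)*1.5,0,255).astype(np.uint8)[60:340,180:460]
cv2.imwrite('pics/w3.png',cv2.resize(im,None,fx=2.1,fy=2.1,interpolation=cv2.INTER_CUBIC)[:,:,::-1])"
```

```text
time_s: 15.2
tool_pos: [0.6016, 0.0048, 0.1879]
orientation: [2.264, 2.174, 0.005]
force: [0.6, -0.7, 0.3]
width: 0.0852
grasp_force: 0.0
t 15.2 tcp [0.6016 0.0048 0.1879] yaw y -2.33 tilt [ 4.1e-03  2.0e-04 -1.0e+00] units [ 1.2391 -0.8122  0.3364] wz -0.2772 F [ 0.6 -0.7  0.3] w 0.0852 g 0.0 j7 -0.27
```

View pics/w3.png

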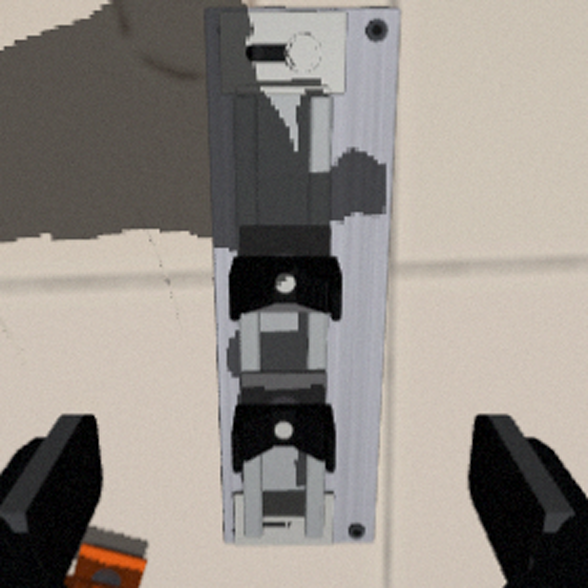

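The new cradle sits square in the rail (bolt at crop (285,283)), in line with the fixed one (bolt at (283,430)). I'm going to the trap next.

```bash
python3 -m creep '[{"dx":0.05,"dy":-0.03,"dz":0,"wx":0,"wy":0,"wz":-0.05,"fingers":1},{"dx":0.15,"dy":-0.1,"dz":0,"wx":0,"wy":0,"wz":-0.12,"fingers":1},{"dx":0.3,"dy":-0.2,"dz":0,"wx":0,"wy":0,"wz":-0.2,"fingers":1},{"dx":0.48,"dy":-0.31,"dz":0.03,"wx":0,"wy":0,"wz":-0.28,"fingers":1},{"dx":0.65,"dy":-0.43,"dz":0.08,"wx":0,"wy":0,"wz":-0.28,"fingers":1},{"dx":0.8,"dy":-0.54,"dz":0.14,"wx":0,"wy":0,"wz":-0.28,"fingers":1},{"dx":0.92,"dy":-0.64,"dz":0.2,"wx":0,"wy":0,"wz":-0.28,"fingers":1},{"dx":1,"dy":-0.72,"dz":0.25,"wx":0,"wy":0,"wz":-0.28,"fingers":1},{"dx":1,"dy":-0.76,"dz":0.28,"wx":0,"wy":0,"wz":-0.28,"fingers":1},{"dx":1,"dy":-0.76,"dz":0.28,"wx":0,"wy":0,"wz":-0.28,"fingers":1}]'
python3 -c "
from h import *
go([.4496,.259,.12],14.3)
c=np.load('c3.npy',allow_pickle=True).item()
f=lambda u,v,z: at(c,u/2.1+180,v/2.1+60,z).round(4)
print('bolts',f(285,283,.07),f(283,430,.07))
print('horns',f(235,320,.0915),f(340,320,.0915),f(237,470,.0915),f(328,468,.0915))
np.save('c4.npy',get_calibration('wrist'),allow_pickle=True)
im=get_image('wrist');cv2.imwrite('pics/w4.png',np.clip(im.astype(float)*1.4,0,255).astype(np.uint8)[:,:,::-1])"
```

```text
time_s: 16.25
tool_pos: [0.4536, 0.2108, 0.1262]
orientation: [-1.916, -2.487, 0.006]
force: [0.7, 0.4, -0.7]
width: 0.0851
grasp_force: 0.0
t 16.25 tcp [0.4536 0.2108 0.1262] yaw y 14.78 tilt [-0.0037 -0.0017 -1.    ] units [0.2381 0.0425 0.0307] wz 0.008 F [ 0.7  0.4 -0.7] w 0.0851 g 0.0 j7 -0.49
bolts [0.6029 0.0026 0.07  ] [ 0.5991 -0.0677  0.07  ]
horns [ 0.5827 -0.005   0.0915] [ 0.624  -0.0068  0.0915] [ 0.5791 -0.0736  0.0915] [ 0.618  -0.0743  0.0915]
```

View pics/w4.png

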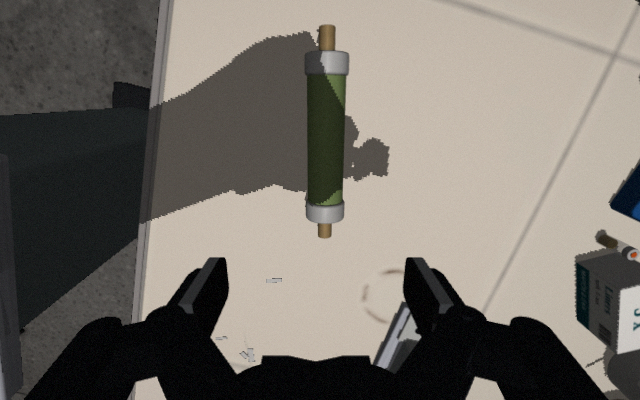

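The trap's barrel shows between rows 73 and 204 at columns 326–325, with its brass tips at (327,25) and (325,237).

```bash
python3 -c "
from h import *
c=np.load('c4.npy',allow_pickle=True).item()
a=at(c,326.5,73,.031);b=at(c,325,204,.031);p=at(c,327,25,.016);q=at(c,325,237,.016)
for m,n in((a,b),(p,q)):
  d=m-n; print(((m+n)/2).round(4),np.linalg.norm(d).round(4),np.degrees(np.arctan2(d[1],d[0])).round(2))
# barrel side edges at mid row (silhouette)
l=at(c,307,140,.016);r=at(c,345,140,.016);print(l.round(4),r.round(4),((l+r)/2).round(4))
m=(a+b+p+q)/4
go([m[0],m[1],.003],14.3)
"
```

```text
[0.4494 0.2578 0.031 ] 0.0994 104.68
[0.4504 0.2565 0.016 ] 0.17 104.81
[0.4351 0.2541 0.016 ] [0.4649 0.262  0.016 ] [0.45  0.258 0.016]
t 16.3 tcp [0.4553 0.2102 0.127 ] yaw y 14.63 tilt [-0.0018 -0.0013 -1.    ] units [0.2348 0.0342 0.6196] wz 0.0056 F [ 0.9 -0.1  0.1] w 0.0853 g 0.0 j7 -0.49
```

```bash
python3 -m creep '[{"dx":0.08,"dy":0.01,"dz":0.02,"wx":0,"wy":0,"wz":0,"fingers":1},{"dx":0.18,"dy":0.025,"dz":0.1,"wx":0,"wy":0,"wz":0,"fingers":1},{"dx":0.235,"dy":0.034,"dz":0.2,"wx":0,"wy":0,"wz":0,"fingers":1},{"dx":0.235,"dy":0.034,"dz":0.32,"wx":0,"wy":0,"wz":0,"fingers":1},{"dx":0.235,"dy":0.034,"dz":0.44,"wx":0,"wy":0,"wz":0,"fingers":1},{"dx":0.235,"dy":0.034,"dz":0.54,"wx":0,"wy":0,"wz":0,"fingers":1},{"dx":0.235,"dy":0.034,"dz":0.6,"wx":0,"wy":0,"wz":0,"fingers":1},{"dx":0.235,"dy":0.034,"dz":0.617,"wx":0,"wy":0,"wz":0,"fingers":1},{"dx":0.235,"dy":0.034,"dz":0.617,"wx":0,"wy":0,"wz":0,"fingers":0.8},{"dx":0.235,"dy":0.034,"dz":0.617,"wx":0,"wy":0,"wz":0,"fingers":0.6}]' 25
python3 -c "
from h import *
go([.4499,.2572,.003],14.75)"
```

```text
time_s: 17.3
tool_pos: [0.4522, 0.2579, 0.0051]
orientation: [1.924, 2.483, 0.002]
force: [0.3, 0.3, 0.4]
width: 0.0589
grasp_force: 0.0
t 17.3 tcp [0.4522 0.2579 0.0051] yaw y 14.45 tilt [ 1.2e-03  6.0e-04 -1.0e+00] units [-0.0006 -0.0122  0.0106] wz -0.0049 F [0.3 0.3 0.4] w 0.0589 g 0.0 j7 -0.71
```

```bash
python3 -m creep '[{"dx":0,"dy":-0.01,"dz":0.006,"wx":0,"wy":0,"wz":0,"fingers":0.55},{"dx":0,"dy":-0.01,"dz":0.006,"wx":0,"wy":0,"wz":0,"fingers":0.47},{"dx":0,"dy":-0.01,"dz":0.006,"wx":0,"wy":0,"wz":0,"fingers":0.41},{"dx":0,"dy":-0.01,"dz":0.006,"wx":0,"wy":0,"wz":0,"fingers":0.35},{"dx":0,"dy":-0.01,"dz":0.006,"wx":0,"wy":0,"wz":0,"fingers":0.25},{"dx":0,"dy":-0.01,"dz":0.006,"wx":0,"wy":0,"wz":0,"fingers":0.15},{"dx":0,"dy":-0.01,"dz":0.006,"wx":0,"wy":0,"wz":0,"fingers":0.1},{"dx":0,"dy":-0.01,"dz":0.006,"wx":0,"wy":0,"wz":0,"fingers":0.1},{"dx":0,"dy":-0.01,"dz":-0.05,"wx":0,"wy":0,"wz":0,"fingers":0.1},{"dx":0,"dy":-0.01,"dz":-0.15,"wx":0,"wy":0,"wz":0,"fingers":0.1}]' 25
python3 -c "
from h import *
go([.6005,-.03,.15],-2.6)"
```

```text
time_s: 18.3
tool_pos: [0.4485, 0.2566, 0.0338]
orientation: [-1.923, -2.483, 0.005]
force: [-0.1, -0.6, -3.8]
width: 0.0292
grasp_force: 25.7
t 18.3 tcp [0.4485 0.2566 0.0338] yaw y 14.49 tilt [-0.0027 -0.0015 -1.    ] units [-1.5779  0.3757 -0.5808] wz 0.2848 F [-0.1 -0.6 -3.8] w 0.0292 g 25.7 j7 -0.68
```

```bash
python3 -m creep '[{"dx":-0.03,"dy":0.01,"dz":-0.12,"wx":0,"wy":0,"wz":0.02,"fingers":0.1},{"dx":-0.08,"dy":0.03,"dz":-0.28,"wx":0,"wy":0,"wz":0.06,"fingers":0.1},{"dx":-0.16,"dy":0.06,"dz":-0.42,"wx":0,"wy":0,"wz":0.1,"fingers":0.1},{"dx":-0.27,"dy":0.1,"dz":-0.53,"wx":0,"wy":0,"wz":0.15,"fingers":0.1},{"dx":-0.4,"dy":0.15,"dz":-0.58,"wx":0,"wy":0,"wz":0.2,"fingers":0.1},{"dx":-0.54,"dy":0.2,"dz":-0.58,"wx":0,"wy":0,"wz":0.25,"fingers":0.1},{"dx":-0.68,"dy":0.25,"dz":-0.58,"wx":0,"wy":0,"wz":0.285,"fingers":0.1},{"dx":-0.82,"dy":0.3,"dz":-0.58,"wx":0,"wy":0,"wz":0.285,"fingers":0.1},{"dx":-0.93,"dy":0.34,"dz":-0.58,"wx":0,"wy":0,"wz":0.285,"fingers":0.1},{"dx":-1,"dy":0.37,"dz":-0.58,"wx":0,"wy":0,"wz":0.285,"fingers":0.1}]'
python3 -c "
from h import *
go([.6005,-.03,.15],-2.6)"
```

```text
time_s: 19.3
tool_pos: [0.5718, 0.0799, 0.1505]
orientation: [2.274, 2.167, -0.001]
force: [0.4, 0.2, -3.3]
width: 0.0287
grasp_force: 25.8
t 19.3 tcp [0.5718 0.0799 0.1505] yaw y -2.75 tilt [-3.e-04 -6.e-04 -1.e+00] units [-0.5419  0.1698  0.0026] wz -0.0024 F [ 0.4  0.2 -3.3] w 0.0287 g 25.8 j7 -0.44
```

```bash
python3 -m creep '[{"dx":-0.08,"dy":0.025,"dz":0,"wx":0,"wy":0,"wz":0,"fingers":0.1},{"dx":-0.19,"dy":0.06,"dz":0,"wx":0,"wy":0,"wz":0,"fingers":0.1},{"dx":-0.3,"dy":0.1,"dz":0,"wx":0,"wy":0,"wz":0,"fingers":0.1},{"dx":-0.4,"dy":0.13,"dz":0,"wx":0,"wy":0,"wz":0,"fingers":0.1},{"dx":-0.48,"dy":0.155,"dz":0.02,"wx":0,"wy":0,"wz":0,"fingers":0.1},{"dx":-0.53,"dy":0.168,"dz":0.07,"wx":0,"wy":0,"wz":0,"fingers":0.1},{"dx":-0.542,"dy":0.17,"dz":0.12,"wx":0,"wy":0,"wz":0,"fingers":0.1},{"dx":-0.542,"dy":0.17,"dz":0.16,"wx":0,"wy":0,"wz":0,"fingers":0.1},{"dx":-0.542,"dy":0.17,"dz":0.18,"wx":0,"wy":0,"wz":0,"fingers":0.1},{"dx":-0.542,"dy":0.17,"dz":0.18,"wx":0,"wy":0,"wz":0,"fingers":0.1}]'
python3 -c "
from h import *
go([.6005,-.03,.0753],-2.6)
np.save('c5.npy',get_calibration('wrist'),allow_pickle=True)
im=get_image('wrist');cv2.imwrite('pics/w5f.png',im[:,:,::-1]);im=np.clip(im.astype(float)*1.7,0,255).astype(np.uint8)[0:390,200:460]
cv2.imwrite('pics/w5.png',cv2.resize(im,None,fx=1.5,fy=1.5,interpolation=cv2.INTER_CUBIC)[:,:,::-1])"
```

```text
time_s: 20.3
tool_pos: [0.5995, -0.0264, 0.1133]
orientation: [-2.269, -2.171, 0.001]
force: [-0.4, 0.3, -3.7]
width: 0.0291
grasp_force: 25.8
t 20.3 tcp [ 0.5995 -0.0264  0.1133] yaw y -2.53 tilt [-1.7e-03  7.0e-04 -1.0e+00] units [-0.0178  0.006   0.19  ] wz 0.0011 F [-0.4  0.3 -3.7] w 0.0291 g 25.8 j7 -0.26
```

View pics/w5.png

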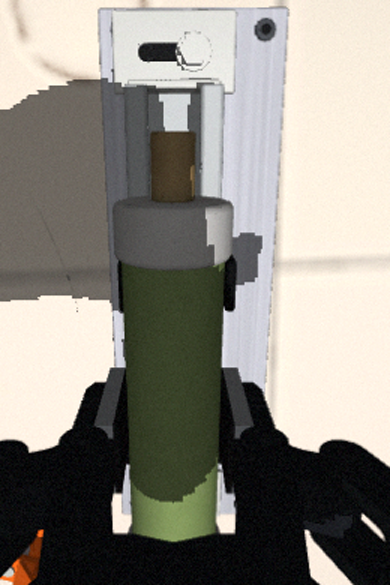

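The trap hangs squarely over the rail: barrel columns 124–224, and the new cradle's horns at 122 and 231, just ahead of the fingers. I'm checking the lengthwise position.

```bash
python3 -c "
from h import *
c=np.load('c5.npy',allow_pickle=True).item()
zt=.1133+.0122
f=lambda u,v,z: at(c,u/1.5+200,v/1.5,z).round(4)
print('barrel end',f(174,266,zt+.015),'brass tip',f(175,131,zt+.0), 'barrel sides at row 300',f(124,300,zt),f(224,300,zt))
print('horn outer edges',f(119,300,.085),f(235,300,.085))
go([.6005,-.03,.0753],-2.6)
"
```

```text
barrel end [0.6026 0.0245 0.1405] brass tip [0.6043 0.0574 0.1255] barrel sides at row 300 [0.5872 0.0109 0.1255] [0.6168 0.0096 0.1255]
horn outer edges [ 0.5801 -0.0024  0.085 ] [ 0.6251 -0.0044  0.085 ]
t 20.35 tcp [ 0.5999 -0.0266  0.1139] yaw y -2.54 tilt [-7.e-04  5.e-04 -1.e+00] units [-0.0169  0.0037  0.1932] wz 0.001 F [ 0.3 -0.3 -2.1] w 0.0289 g 25.8 j7 -0.26
```

```bash
python3 -m creep '[{"dx":-0.017,"dy":0.0045,"dz":0.03,"wx":0,"wy":0,"wz":0,"fingers":0.1},{"dx":-0.017,"dy":0.0045,"dz":0.07,"wx":0,"wy":0,"wz":0,"fingers":0.1},{"dx":-0.017,"dy":0.0045,"dz":0.11,"wx":0,"wy":0,"wz":0,"fingers":0.1},{"dx":-0.017,"dy":0.0045,"dz":0.14,"wx":0,"wy":0,"wz":0,"fingers":0.1},{"dx":-0.017,"dy":0.0045,"dz":0.155,"wx":0,"wy":0,"wz":0,"fingers":0.1},{"dx":-0.017,"dy":0.0045,"dz":0.165,"wx":0,"wy":0,"wz":0,"fingers":0.1},{"dx":-0.017,"dy":0.0045,"dz":0.172,"wx":0,"wy":0,"wz":0,"fingers":0.1},{"dx":-0.017,"dy":0.0045,"dz":0.178,"wx":0,"wy":0,"wz":0,"fingers":0.1},{"dx":-0.017,"dy":0.0045,"dz":0.183,"wx":0,"wy":0,"wz":0,"fingers":0.1},{"dx":-0.017,"dy":0.0045,"dz":0.187,"wx":0,"wy":0,"wz":0,"fingers":0.1}]'
python3 -c "
from h import *
go([.6005,-.03,.0753],-2.6)"
```

```text
time_s: 21.35
tool_pos: [0.601, -0.0312, 0.077]
orientation: [2.272, 2.17, 0.0]
force: [-0.4, 0.4, -3.8]
width: 0.0289
grasp_force: 25.8
t 21.35 tcp [ 0.601  -0.0312  0.077 ] yaw y -2.63 tilt [ 3.e-04 -1.e-04 -1.e+00] units [ 0.0058 -0.003   0.0084] wz -0.0005 F [-0.4  0.4 -3.8] w 0.0289 g 25.8 j7 -0.27
```

```bash
python3 -m creep '[{"dx":0.004,"dy":0,"dz":0.002,"wx":0,"wy":0,"wz":0,"fingers":0.1},{"dx":0.004,"dy":0,"dz":0.004,"wx":0,"wy":0,"wz":0,"fingers":0.1},{"dx":0.004,"dy":0,"dz":0.006,"wx":0,"wy":0,"wz":0,"fingers":0.1},{"dx":0.004,"dy":0,"dz":0.007,"wx":0,"wy":0,"wz":0,"fingers":0.1},{"dx":0.004,"dy":0,"dz":0.008,"wx":0,"wy":0,"wz":0,"fingers":0.1},{"dx":0.004,"dy":0,"dz":0.009,"wx":0,"wy":0,"wz":0,"fingers":0.1},{"dx":0.004,"dy":0,"dz":0.01,"wx":0,"wy":0,"wz":0,"fingers":0.1},{"dx":0.004,"dy":0,"dz":0.01,"wx":0,"wy":0,"wz":0,"fingers":0.1},{"dx":0.004,"dy":0,"dz":0.01,"wx":0,"wy":0,"wz":0,"fingers":0.1},{"dx":0.004,"dy":0,"dz":0.01,"wx":0,"wy":0,"wz":0,"fingers":0.1}]'
python3 -c "
from h import *
go([.6005,-.03,.0753],-2.6)"
```

```text
time_s: 22.35
tool_pos: [0.6011, -0.0302, 0.0759]
orientation: [2.272, 2.17, 0.001]
force: [-4.9, 0.6, 8.8]
width: 0.0291
grasp_force: 26.9
t 22.35 tcp [ 0.6011 -0.0302  0.0759] yaw y -2.63 tilt [ 6.e-04 -1.e-04 -1.e+00] units [ 0.001  -0.0029  0.0032] wz -0.0005 F [-4.9  0.6  8.8] w 0.0291 g 26.9 j7 -0.27
```

```bash
python3 -m creep '[{"dx":0,"dy":-0.001,"dz":-0.001,"wx":0,"wy":0,"wz":0,"fingers":0.1},{"dx":0,"dy":-0.003,"dz":-0.002,"wx":0,"wy":0,"wz":0,"fingers":0.1},{"dx":0,"dy":-0.003,"dz":-0.002,"wx":0,"wy":0,"wz":0,"fingers":0.38},{"dx":0,"dy":-0.003,"dz":-0.002,"wx":0,"wy":0,"wz":0,"fingers":0.44},{"dx":0,"dy":-0.003,"dz":-0.002,"wx":0,"wy":0,"wz":0,"fingers":0.5},{"dx":0,"dy":-0.003,"dz":-0.002,"wx":0,"wy":0,"wz":0,"fingers":0.6},{"dx":0,"dy":-0.003,"dz":-0.002,"wx":0,"wy":0,"wz":0,"fingers":0.7},{"dx":0,"dy":-0.003,"dz":-0.002,"wx":0,"wy":0,"wz":0,"fingers":0.8},{"dx":0,"dy":-0.003,"dz":-0.002,"wx":0,"wy":0,"wz":0,"fingers":0.8},{"dx":0,"dy":-0.003,"dz":-0.03,"wx":0,"wy":0,"wz":0,"fingers":0.8}]'
python3 -c "
from h import *
go([.6005,-.03,.0753],-2.6)"
```

```text
time_s: 23.35
tool_pos: [0.5998, -0.0304, 0.0804]
orientation: [-2.271, -2.169, 0.002]
force: [0.1, 0.2, -0.4]
width: 0.0681
grasp_force: 0.0
t 23.35 tcp [ 0.5998 -0.0304  0.0804] yaw y -2.63 tilt [-1.4e-03  1.0e-04 -1.0e+00] units [0.0021 0.0034 0.0254] wz -0.0005 F [ 0.1  0.2 -0.4] w 0.0681 g 0.0 j7 -0.27
```

```bash
python3 -m creep '[{"dx":0,"dy":0,"dz":-0.06,"wx":0,"wy":0,"wz":0,"fingers":0.8},{"dx":0,"dy":0,"dz":-0.15,"wx":0,"wy":0,"wz":0,"fingers":0.8},{"dx":0,"dy":0,"dz":-0.28,"wx":0,"wy":0,"wz":0,"fingers":0.8},{"dx":0,"dy":0,"dz":-0.42,"wx":0,"wy":0,"wz":0,"fingers":0.8},{"dx":0,"dy":0,"dz":-0.56,"wx":0,"wy":0,"wz":0,"fingers":0.8},{"dx":0,"dy":0,"dz":-0.68,"wx":0,"wy":0,"wz":0,"fingers":0.8},{"dx":0,"dy":0,"dz":-0.74,"wx":0,"wy":0,"wz":0,"fingers":0.8},{"dx":0,"dy":0,"dz":-0.75,"wx":0,"wy":0,"wz":0,"fingers":0.8},{"dx":0,"dy":0,"dz":-0.75,"wx":0,"wy":0,"wz":0,"fingers":0.8},{"dx":0,"dy":0,"dz":-0.75,"wx":0,"wy":0,"wz":0,"fingers":0.8}]'
python3 -c "
from h import *
go([.6005,-.03,.0753],-2.6)
c=get_calibration('wrist')
im=get_image('wrist');cv2.imwrite('pics/w6f.png',im[:,:,::-1]);im=np.clip(im.astype(float)*1.6,0,255).astype(np.uint8)[60:340,180:460]
np.save('c6.npy',c,allow_pickle=True)
cv2.imwrite('pics/w6.png',cv2.resize(im,None,fx=2.1,fy=2.1,interpolation=cv2.INTER_CUBIC)[:,:,::-1])"
```

```text
time_s: 24.35
tool_pos: [0.5997, -0.0305, 0.2296]
orientation: [-2.271, -2.169, 0.002]
force: [0.4, 0.8, 0.4]
width: 0.0685
grasp_force: 0.0
t 24.35 tcp [ 0.5997 -0.0305  0.2296] yaw y -2.63 tilt [-0.0021 -0.     -1.    ] units [0.0025 0.0057 0.7713] wz -0.0005 F [0.4 0.8 0.4] w 0.0685 g 0.0 j7 -0.21
```

View pics/w6.png

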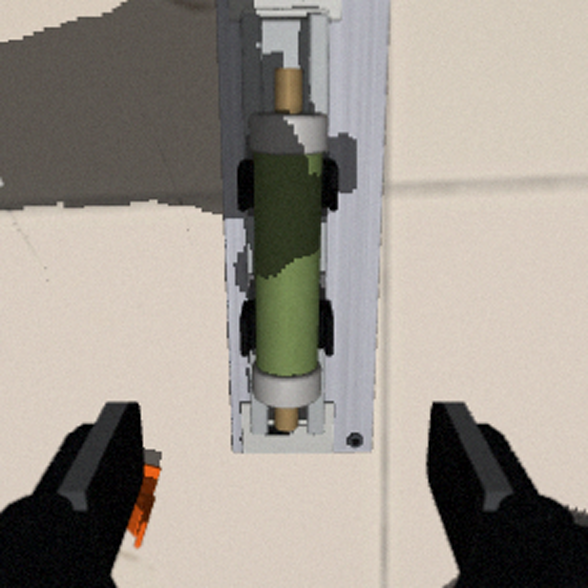

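The trap lies along the rail with its barrel (rows 153–375) in both cradles (rows 160–210 and 302–355), between its end caps. The gripper is clear, so I'm handing in.

```bash
python3 -c "
from plant import *
print(close_job())"
```

```text
the job is handed in; nothing more can be done
None
```

The black cradle is locked in the rail about 68–70 mm from the fixed one, the gas trap lies in both cradles between its end caps, and the job is handed in at about 24.4 s; the force readings between moves stayed below 10 N and the bystanders were not touched.

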